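# Hasp and drop pin on the red tool chest

## Task

Fasten the red tool chest: swing its brass hasp over so that it hangs down on the staple, then take the red-handled pin out of the wooden rack and drop it down through the staple's loop in front of the hasp, fully home on its collar, and let go. Leave the blue-handled pin in the rack.

Things in the scene. Friction and masses are not known exactly. Their poses are not given: they have to be found in the camera images.
- hasp (a joint): Angle (rad) of the brass hasp, hinged along the red chest's top front edge. 0 = closed: hanging down the front, staple through its slot; pi/2 level in front; pi upright; 3.89 = its stop, where it starts, leaning back 43 degrees past upright over the lid. Turns freely (120 g): short of upright it falls back to the stop; pushed past upright it swings down by itself in 1 to 2 s and hangs closed.
- hasp_end (a point): Middle of the rolled free end (10 mm thick, 58 mm wide) of the hasp, a plate 4 mm thick with a slot, 98 mm from the hinge line. At the start about 0.21 m above the table. The chest is fixed, 340 mm wide, 180 deep, lid top 140 mm above the table. The hinge line lies 36 mm towards +x of the loop point and 48 mm above it.
- loop (a point): Centre of the loop for the pin, 95 mm above the table: a level steel U of 8 mm bar (axis at this height), 22 mm wide inside, standing 60 mm out of the chest's front. Chest's axes: z up, -x out of the front, y along front and hinge. From here the front is 38 mm towards +x, the closed hasp's outer face 27 mm, the inner end of the U 14 mm towards -x.
- pin_red: Red-handled pin, 100 g, upright in a fixed wooden rack. Origin at the lower tip, z up. Shank 12 mm diameter, 50 long, lowest 16 pointed; then a collar 36 diameter, 5 thick, resting on rack or staple; then a round handle 24 diameter, 55 to 110 mm above the tip. Seated, its tip is 46 mm below the loop point; fingers then fit on its two sides along the chest's front, not between pin and chest.
- pin_blue: The same pin with a blue handle, for another chest; it stays in the rack. Origin at the lower tip. Rack: 70 x 170 mm, 60 high, two holes 80 mm apart; which pin is in which hole varies.

How it is judged (in metres and radians):
On the way, in this order (a step that is already met when the one before it is completed fails the run):
1. the hasp hangs closed over the staple, with the red pin not yet in the loop (value of joint hasp below 0.15 rad and distance between pin_red and loop above 0.1 m), for 0.2 s.
2. the red pin is down through the loop (value of joint hasp below 0.15 rad and z of pin_red in the frame of loop below -0.036 m and horizontal distance between pin_red and loop below 0.02 m), for 0.2 s.
At the end, for the whole second after the job is handed in: The hasp hangs closed (within 0.15 rad); the red pin stands released and at rest in the loop, tip at least 36 mm below the bar axis and within 20 mm of the loop point sideways, within 15 degrees of upright; the blue pin is within 30 mm of its start (all of step 2 and angle between pin_red's own z axis and vertical below 0.26 rad and linear speed of pin_red below 0.03 m/s and distance of pin_blue from where it was at the start of the episode below 0.03 m); the robot touches nothing.
It fails at once if the blue-handled pin is taken out of the rack (distance of pin_blue from where it was at the start of the episode above 0.05 m).
It also fails if it takes over 56 s, if anything falls off the work surface, if the arm or the gripper's body presses on something with over 40 N, if the wrist force passes 120 N, or if a joint passes its speed limit or range.

## Robot

A 7-joint arm with a two-finger parallel gripper is mounted at the origin on the work surface. World frame = base frame: x ahead of the robot, y to its left, z up, the work surface at z = 0. Lengths are in m, angles in degrees, forces in N, time in s.
With the tool pointing down it reaches from about 0.35 to 0.775 m from the base axis. Payload 3.1 kg.
Tool frame: the origin (TCP) lies on the centre line of the jaws, within the pads' length; the fingertips stand 17 mm ahead of it and the grasp point (between the pads) lies 2 mm behind it (robot.tip_reach is the distance from the TCP to the fingertips, in m); z points along the fingers, y is the direction in which the jaws open and shut (so a half turn about z gives the same grasp; the last joint's range is limited). The gripper opens to 85 mm and grips with 20 to 120 N. Pads are 22 mm wide; open, the fingers measure 114 mm over their backs; the gripper's body (76 mm by 85 mm) begins 54 mm behind the grasp point. The pads swing forward as they close: fully open they stand 13 mm farther back than shut.
Start: joints at [69.975, 17.813, 0.802, 86.603, -0.252, 75.585, -1.558], TCP at [0.167, -0.524, 0.248] pointing down, gripper open.
Joint ranges: [-154.91, 154.91], [-16.99, 109.72], [-72.82, 74.43], [7.12, 147.25], [-82.49, 262.49], [11.32, 116.49], [-174.64, 174.64]. Speed limits (degrees/s): [159.86, 159.86, 180, 180, 180, 180, 180].

## Interface

Orientations are given as [roll, pitch, yaw] about the fixed x, y, z axes, in that order (R = Rz(yaw) Ry(pitch) Rx(roll)).
In Python, from station import robot, fingers, vision, workorder, recognise gives the robot as it stands. Calls block until the motion is done:
- robot.move_to(position, orientation): joint-space move of the TCP to a pose.
- robot.line_to(position, orientation=None, velocity=0.15, f_stop=None): straight line of the TCP; orientation=None keeps the orientation; velocity is the mean speed in m/s. With f_stop (N) it stops when the force on the tool has changed by that much, and returns True; else False.
- robot.move_j(angles): joint-space move.
- fingers.gripper_to(opening, force=None): opening from 0.0 (shut) to 1.0 (fully open); force is the grip in N (None keeps the last); returns when the fingers have stopped.
- robot.pause(seconds).
- robot.inverse_kinematics(position, orientation): joint angles nearest the present ones, or None.
- vision.grab_frame(name): name is "scene" or "top" or "wrist"; returns the picture (384x512x3 uint8, red, green, blue); there is no depth.
- vision.calibration(name): a dict with "mtx" (3x3 intrinsics, pixels), "extrinsics" (4x4, takes a point from world to camera coordinates); the wrist camera has in their place "T_tool_cam" (4x4, takes a point from camera to tool coordinates, whose origin is the TCP and whose axes are the flange's). Camera axes: x right, y up, looking along -z (the intrinsics and any distortion apply to the point x, -y, -z); pixel columns grow to the right and rows downward; lengths in m; the calibration is good to about 2 mm. A picture is of the moment at which its call begins: read the wrist's pose just before it. calibration takes no time and is no camera call.
A pose or a line that the arm cannot do raises robot.PlanningError and nothing moves.
- workorder.close_job(): hands the job in, once; it reports no verdict.
Trained networks look in the newest picture that a camera, given by its name, has taken for a name from the list of things; names that differ only in an ending like _2 or _b are one class to them, and where a whole thing is asked for, a point or a joint stands for the part that bears it (a point fixed in the world has none). Each returns a list of dicts, best first, with "p" (0 to 1); they miss things now and then, are a little off and sometimes report something else, mostly with a low value. They report only what shows in the picture. A call takes as long as a camera call.
- recognise(label, camera): "rect" ([centre column, centre row, width, height] in pixels, round what is visible of it).
Readings, each from a call of its own:
- robot.current_time_s(): time.
- robot.current_joint_positions(): joint angles.
- robot.current_dq(): joint speeds.
- robot.current_joint_torque(): joint torques, N m.
- robot.current_tool_pos(): TCP position.
- robot.current_eef_rot(): TCP orientation.
- robot.current_contact_force(): force on the tool from outside, world axes, zero at the start.
- robot.current_torque(): the same for the moment, N m.
- robot.current_finger_gap(): opening from 0.0 (shut) to 1.0 (fully open).
Only numpy, scipy, OpenCV 4.12 (cv2) and the standard library are available. Lean on these libraries where they do the work, as an engineer would, in place of code of your own. Each camera call takes 0.05 s, during which the arm holds its last target.

## Working session

There is one attempt and no reset: what is moved stays moved. The work goes in short steps, each a Python script; the robot and the scene stay as the last script left them, time stands still between calls to the robot, and variables do not carry over. Pictures are saved under pics/ and viewed, and the job is handed in when it is done.

```bash
mkdir -p pics; ls; python3 - <<'E'
from station import robot, fingers, vision, workorder, recognise
import cv2
for n in ["scene","top","wrist"]:
    im=vision.grab_frame(n); cv2.imwrite(f"pics/a_{n}.png",im[:,:,::-1])
    c=vision.calibration(n); print(n,{k:(v.round(4).tolist() if hasattr(v,'round') else v) for k,v in c.items()})
    for l in ["hasp","hasp_end","loop","pin_red","pin_blue"]:
        try: print(l,[(round(d['p'],2),[round(float(x),1) for x in d['rect']]) for d in recognise(l,n)[:3]])
        except Exception as e: print(l,e)
print(robot.current_time_s(),robot.current_tool_pos(),robot.current_eef_rot())
E
```

```text
pics
scene {'mtx': [[373.183, 0.0, 254.3045], [0.0, 373.183, 191.8409], [0.0, 0.0, 1.0]], 'extrinsics': [[0.726, 0.6875, 0.0177, -0.4246], [-0.5601, 0.5761, 0.5953, 0.2598], [0.399, -0.4421, 0.8033, -1.209], [0.0, 0.0, 0.0, 1.0]]}
hasp [(0.61, [330.2, 137.8, 33.3, 54.4])]
hasp_end [(0.59, [329.9, 137.8, 35.9, 47.7])]
loop [(0.88, [314.6, 156.1, 150.1, 121.1])]
pin_red [(0.64, [159.8, 246.6, 20.4, 27.1])]
pin_blue []
top {'mtx': [[431.0549, 0.0, 257.3281], [0.0, 431.0549, 198.0638], [0.0, 0.0, 1.0]], 'extrinsics': [[-0.0236, -0.9986, -0.0481, 0.008], [0.9947, -0.0283, 0.0993, -0.6011], [-0.1006, -0.0455, 0.9939, -0.876], [0.0, 0.0, 0.0, 1.0]]}
hasp [(0.8, [130.4, 177.2, 56.9, 49.0])]
hasp_end [(0.65, [129.1, 177.4, 54.7, 48.4])]
loop [(0.76, [134.5, 210.1, 206.7, 141.6])]
pin_red [(0.66, [377.7, 238.1, 16.4, 18.7])]
pin_blue [(0.65, [418.4, 250.3, 26.1, 18.0])]
wrist {'mtx': [[310.0267, 0.0, 248.2613], [0.0, 310.0267, 194.5429], [0.0, 0.0, 1.0]], 'T_tool_cam': [[-0.0006, 0.946, 0.3243, 0.0846], [1.0, 0.0007, 0.0, -0.0004], [-0.0002, 0.3243, -0.946, -0.1251], [0.0, 0.0, 0.0, 1.0]]}
hasp []
hasp_end []
loop []
pin_red []
pin_blue []
0.9 [ 0.16665134 -0.52416851  0.24831373] [1.79996895e+02 2.82690375e-03 1.76402008e+01]
```

```bash
python3 - <<'E'
import cv2
for n in ["scene","top"]:
    im=cv2.imread(f"pics/a_{n}.png"); cv2.imwrite(f"pics/b_{n}.png",cv2.resize(im,(800,600),interpolation=cv2.INTER_CUBIC))
im=cv2.imread("pics/a_top.png"); cv2.imwrite("pics/c_top.png",cv2.resize(im[110:300,30:240],None,fx=3.5,fy=3.1,interpolation=cv2.INTER_CUBIC))
E
```

```text
(no output)
```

View pics/b_scene.png

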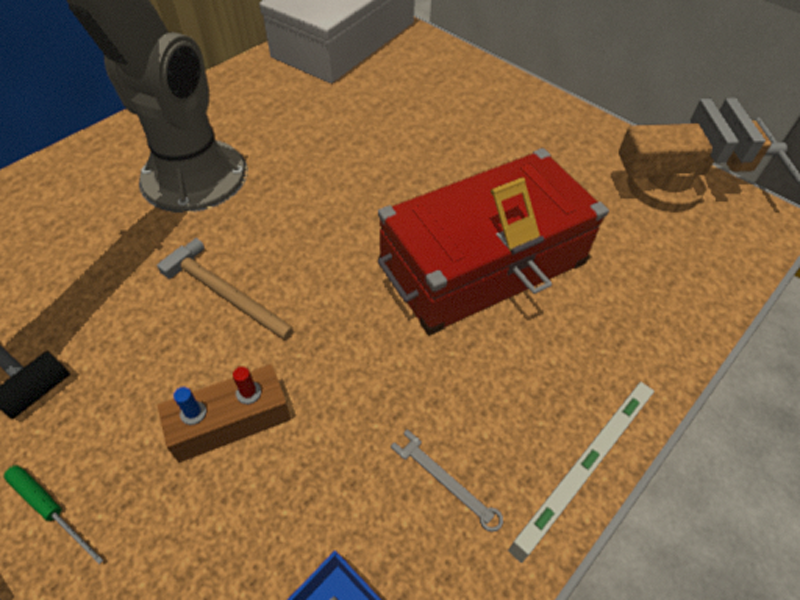

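View pics/b_top.png

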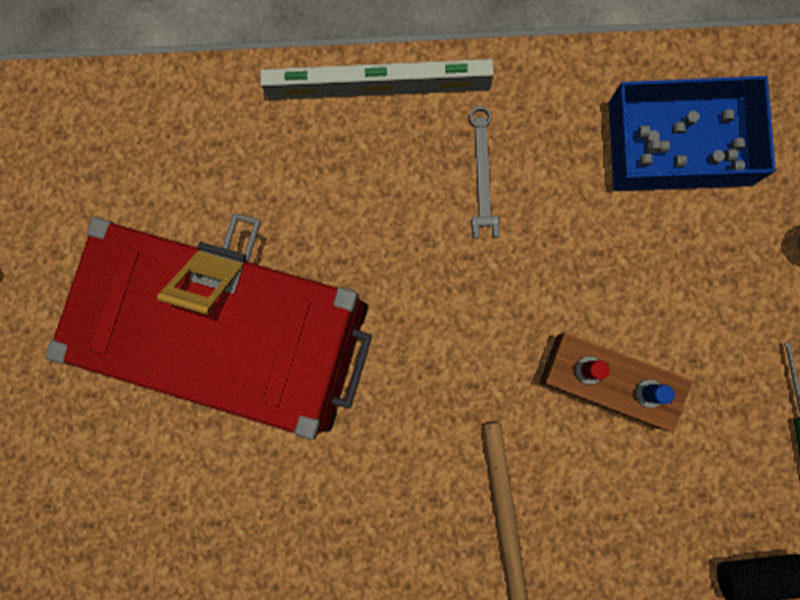

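View pics/c_top.png

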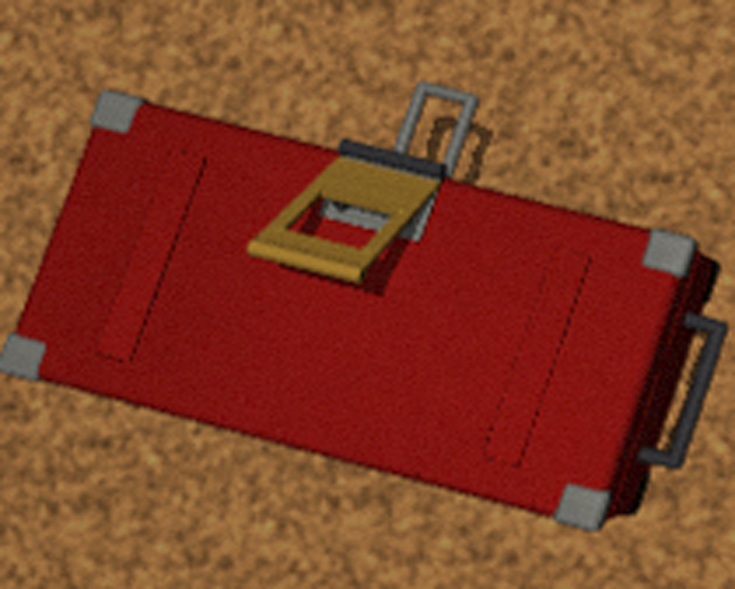

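```bash
cat > h.py <<'E'
import numpy as np
from station import robot, fingers, vision, workorder, recognise
import cv2
def ray(cam,uv):
    c=vision.calibration(cam); K=np.array(c['mtx']); E=np.array(c['extrinsics'])
    p=np.linalg.inv(K)@np.array([uv[0],uv[1],1.]); d=np.array([p[0],-p[1],-p[2]])
    R=E[:3,:3]; return -R.T@E[:3,3], R.T@d
def atz(cam,uv,z):
    o,d=ray(cam,uv); return o+d*(z-o[2])/d[2]
def proj(cam,P):
    c=vision.calibration(cam); K=np.array(c['mtx']); E=np.array(c['extrinsics'])
    q=E[:3,:3]@np.array(P)+E[:3,3]; u=K@np.array([q[0],-q[1],-q[2]]); return u[:2]/u[2]
def wray(uv,pos,rot):
    from scipy.spatial.transform import Rotation as Ro
    c=vision.calibration('wrist'); K=np.array(c['mtx']); T=np.array(c['T_tool_cam'])
    p=np.linalg.inv(K)@np.array([uv[0],uv[1],1.]); d=np.array([p[0],-p[1],-p[2]])
    R=Ro.from_euler('xyz',rot,degrees=True).as_matrix()
    return R@T[:3,3]+pos, R@T[:3,:3]@d
def wproj(P,pos,rot):
    from scipy.spatial.transform import Rotation as Ro
    c=vision.calibration('wrist'); K=np.array(c['mtx']); T=np.array(c['T_tool_cam'])
    R=Ro.from_euler('xyz',rot,degrees=True).as_matrix()
    q=np.linalg.inv(T)@np.r_[R.T@(np.array(P)-pos),1]; u=K@np.array([q[0],-q[1],-q[2]]); return u[:2]/u[2]
E
python3 - <<'E'
from h import *
np.set_printoptions(precision=4,suppress=True)
z=lambda u,v:(30+u/3.5-.5,110+v/3.1-.5)
for n,uv,h in [("FL",(107,90),.14),("FR",(695,237),.14),("BR",(600,530),.14),("BL",(0,370),.14),("Utip1",(418,83),.095),("Utip2",(480,97),.095),("hinge1",(342,145),.143),("hinge2",(444,170),.143)]:
    print(n,atz('top',z(*uv),h))
s=lambda u,v:(u*.64-.5,v*.64-.5)
for n,uv,h in [("Lcorner",(381,214),.14),("front near",(436,284),.14),("front far",(607,211),.14),("back far",(543,152),.14),("Utipa",(534,293),.095),("Utipb",(551,285),.095)]:
    print(n,atz('scene',s(*uv),h))
print("red top",atz('top',s(599,369),.12),atz('scene',s(243,372),.12))
print("red rack center", atz('top',s(592,370),.0625))
print("rack",[atz('top',s(*q),.06)[:2] for q in [(562,334),(691,381),(675,431),(546,382)]])
E
```

```text
FL [0.7152 0.3626 0.14  ]
FR [0.6141 0.0412 0.14  ]
BR [0.442  0.0938 0.14  ]
BL [0.544  0.4174 0.14  ]
Utip1 [0.7251 0.2038 0.095 ]
Utip2 [0.7146 0.168  0.095 ]
hinge1 [0.6758 0.2307 0.143 ]
hinge2 [0.6586 0.1751 0.143 ]
Lcorner [0.4548 0.0929 0.14  ]
front near [0.6158 0.046  0.14  ]
front far [0.7181 0.361  0.14  ]
back far [0.5543 0.4106 0.14  ]
Utipa [0.7178 0.1694 0.095 ]
Utipb [0.7279 0.2017 0.095 ]
red top [ 0.5155 -0.2425  0.12  ] [ 0.5178 -0.2415  0.12  ]
red rack center [ 0.5148 -0.2474  0.0625]
rack [array([ 0.5617, -0.2124]), array([ 0.4981, -0.3706]), array([ 0.4362, -0.3469]), array([ 0.501 , -0.1893])]
```

```bash
cat >> h.py <<'E'
n=np.array([np.cos(np.radians(-17.46)),np.sin(np.radians(-17.46)),0]); YAW=-17.46
LOOP=np.array([.7003,.1923,.095]); H=np.array([.666,.2031,.143])
def save(cam,name,crop=None):
    im=vision.grab_frame(cam); o=im[:,:,::-1]
    if crop: o=o[crop[1]:crop[3],crop[0]:crop[2]]
    s=min(800/o.shape[1],600/o.shape[0]); cv2.imwrite("pics/"+name+".png",cv2.resize(o,None,fx=s,fy=s,interpolation=cv2.INTER_CUBIC))
E
python3 - <<'E'
from h import *
np.set_printoptions(precision=4,suppress=True)
def P(s,z): 
    p=H+n*s; p[2]=z; return p
O=[180,0,YAW]
q=[robot.inverse_kinematics(P(-.105,.33),O),robot.inverse_kinematics(P(.012,.217),O)]; print(q)
fingers.gripper_to(0.0,40)
robot.move_to(P(-.105,.33),O)
print(robot.current_time_s(),robot.current_tool_pos())
robot.line_to(P(-.105,.217),velocity=.15)
save('scene','d_scene')
print(robot.current_time_s(),robot.current_contact_force())
E
```

```text
[array([   7.2806,   33.9503,  -58.0503,   64.6944,   28.4044,   95.0144,
       -150.5367]), array([   1.1658,   43.2403,  -40.0915,   58.6544,   26.2461,   86.0646,
       -139.7514])]
4.6833 [0.5664 0.2336 0.3298]
5.6333 [-0.7089  0.6787  0.1361]
```

View pics/d_scene.png

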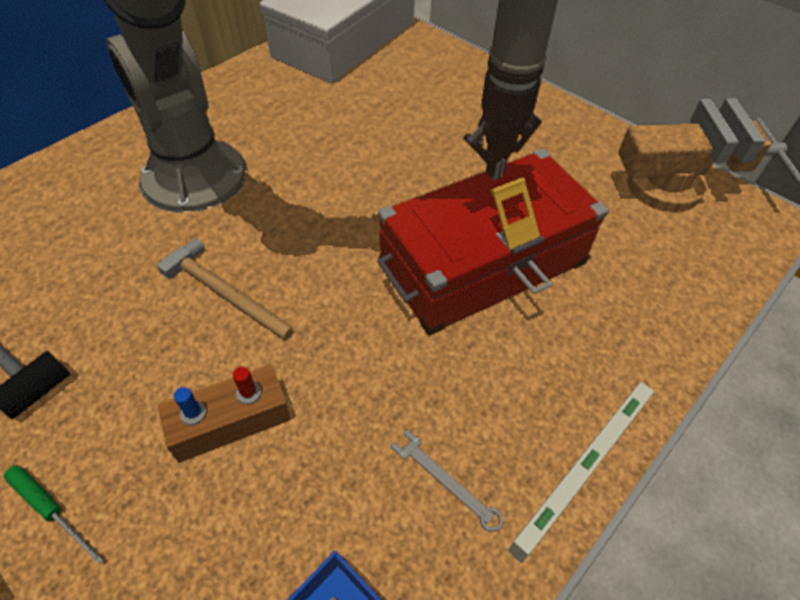

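The closed fingertips, at about (497,178), are just behind the hasp's free end, and the hasp is still at its stop. Next is the push.

```bash
python3 - <<'E'
from h import *
np.set_printoptions(precision=4,suppress=True)
def P(s,z): 
    p=H+n*s; p[2]=z; return p
print(robot.line_to(P(.012,.217),velocity=.12,f_stop=25))
print(robot.current_tool_pos(),robot.current_contact_force())
save('scene','e_scene',(230,60,430,220))
robot.line_to(P(-.04,.26),velocity=.15)
robot.line_to(P(-.03,.31),velocity=.15)
save('scene','e2_scene',(230,60,430,220))
print(robot.current_time_s())
E
```

```text
False
[0.6769 0.2001 0.2172] [ 0.627   0.3005 -0.0406]
7.95
```

View pics/e_scene.png

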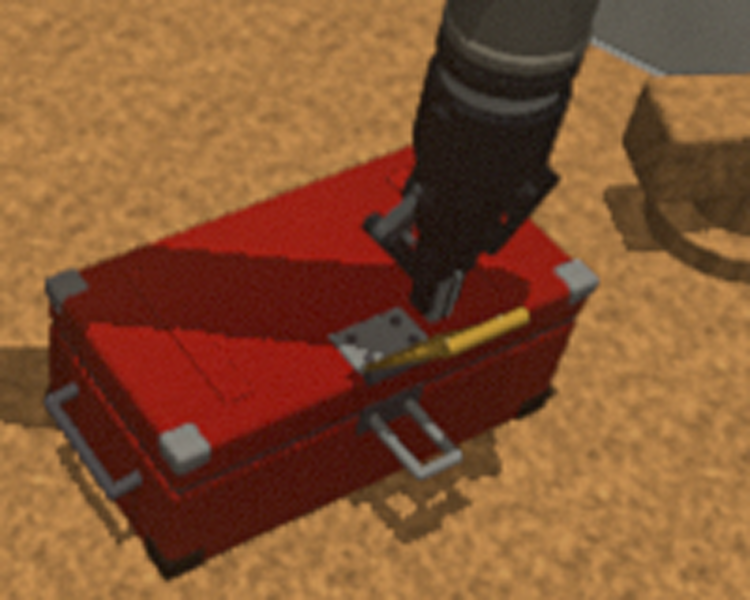

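View pics/e2_scene.png

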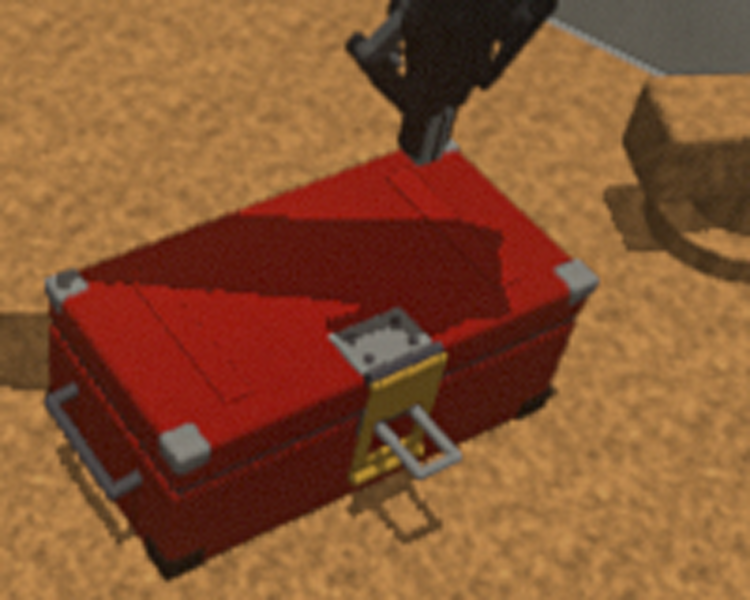

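The hasp now hangs closed, with the staple's U sticking out through its slot (tip about (440,465) in the crop). Next I'll refine the loop and pin positions with the wrist camera.

```bash
python3 - <<'E'
from h import *
np.set_printoptions(precision=4,suppress=True)
p=LOOP.copy(); p[2]=.26
robot.line_to(p,[180,0,YAW],velocity=.2)
pos=robot.current_tool_pos(); rot=robot.current_eef_rot()
im=vision.grab_frame('wrist'); cv2.imwrite('pics/f_raw.png',im[:,:,::-1]); print('loop',repr(pos),repr(rot))
print(wproj(LOOP,pos,rot))
fingers.gripper_to(0.6)
# to pin
PR=np.array([.516,-.2445,0]); 
robot.move_to([PR[0],PR[1],.26],[180,0,-22.])
pos=robot.current_tool_pos(); rot=robot.current_eef_rot()
im=vision.grab_frame('wrist'); cv2.imwrite('pics/g_raw.png',im[:,:,::-1]); print('pin',repr(pos),repr(rot))
print(wproj([*PR[:2],.17-.0+.0],pos,rot), [ (d['p'],d['rect']) for d in recognise('pin_red','wrist')])
print(robot.current_time_s(),robot.current_joint_positions())
for a in 'fg':
    im=cv2.imread(f'pics/{a}_raw.png'); cv2.imwrite(f'pics/{a}.png',cv2.resize(im,(800,600),interpolation=cv2.INTER_CUBIC))
E
```

```text
loop array([0.6995, 0.1929, 0.2593]) array([179.9989,   0.1409, -17.4152])
[249.4598 178.61  ]
pin array([ 0.5168, -0.2432,  0.2603]) array([-179.9432,   -0.0416,  -21.8748])
[251.6206 208.0581] [(0.85, [251.3, 175.3, 33.4, 43.7])]
10.9417 [  62.1674   31.3059  -60.6873   80.3713   27.0786   83.7615 -109.5356]
```

View pics/f.png

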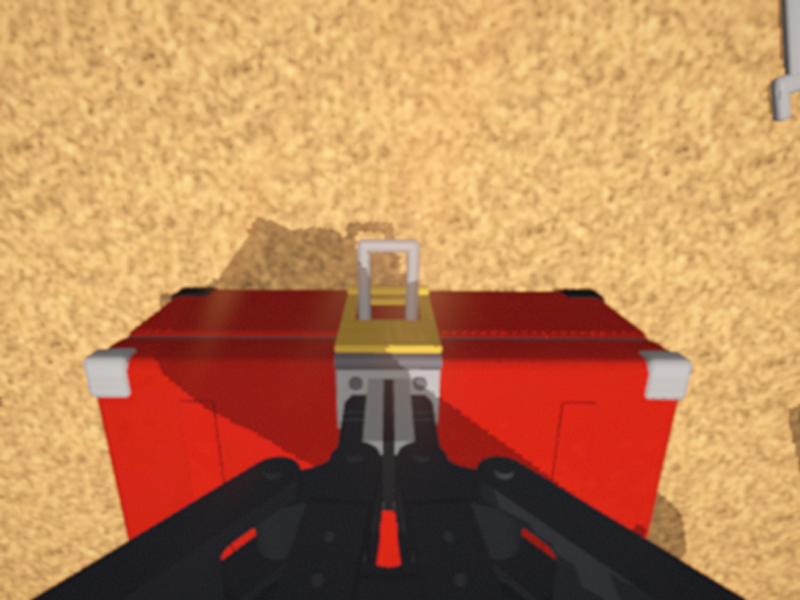

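View pics/g.png

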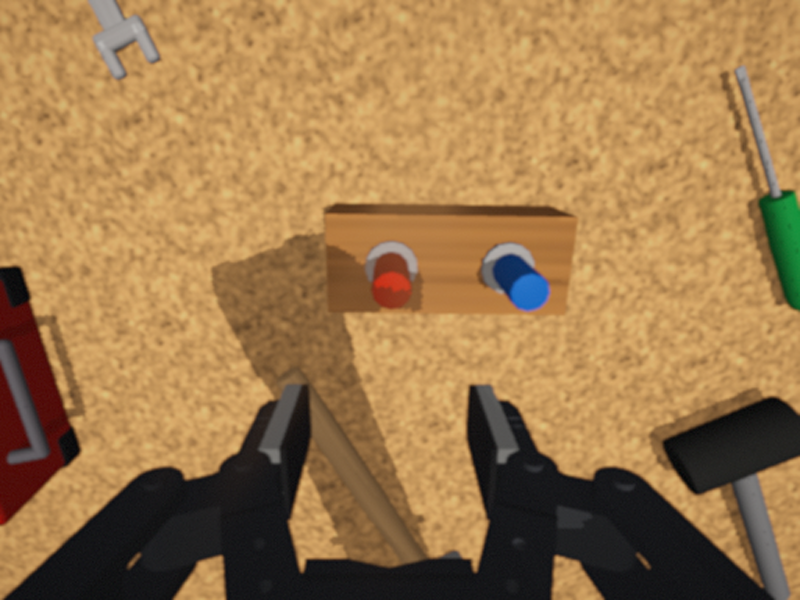

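```bash
python3 - <<'E'
from h import *
np.set_printoptions(precision=4,suppress=True)
s=lambda u,v:(u*.64-.18,v*.64-.18)
def at(uv,pos,rot,z):
    o,d=wray(s(*uv),np.array(pos),rot); return o+d*(z-o[2])/d[2]
L=([0.6995,0.1929,0.2593],[179.9989,.1409,-17.4152])
a=at((388.5,240),*L,.096); print('tip',a,'loop',a-.022*n, 'inner',at((388.5,251),*L,.097)-.014*n)
e1,e2=at((91,352),*L,.14),at((687,356),*L,.14);print(e1,e2,np.degrees(np.arctan2(*(e1-e2)[[1,0]])), 'hinge',(e1+e2)/2)
G=([0.5168,-0.2432,0.2603],[-179.9432,-.0416,-21.8748])
print('redtop',at((392,290),*G,.12),'collar',at((392,268),*G,.065), 'blue',at((530,292),*G,.12))
E
```

```text
tip [0.7243 0.1858 0.096 ] loop [0.7034 0.1924 0.096 ] inner [0.7048 0.192  0.097 ]
[0.7225 0.3587 0.14  ] [0.6214 0.045  0.14  ] 72.14221011193754 hinge [0.6719 0.2018 0.14  ]
redtop [ 0.5182 -0.245   0.12  ] collar [ 0.5168 -0.2448  0.065 ] blue [ 0.4875 -0.318   0.12  ]
```

```bash
python3 - <<'E'
from h import *
np.set_printoptions(precision=4,suppress=True)
R=[180,0,-22.]; p=[.5175,-.2447]
robot.line_to([*p,.18],R,velocity=.2)
robot.line_to([*p,.101],R,velocity=.12,f_stop=15)
print(robot.current_tool_pos())
fingers.gripper_to(0.0,60)
print(robot.current_finger_gap(),robot.current_contact_force())
robot.line_to([*p,.20],R,velocity=.12)
robot.line_to([*p,.26],R,velocity=.2)
print(robot.current_finger_gap(),robot.current_contact_force(),robot.current_time_s(),robot.current_tool_pos())
save('scene','h_scene'); save('wrist','h_wrist')
E
```

```text
[ 0.5184 -0.2447  0.102 ]
0.2660647760907015 [-1.0852 -0.2257  4.4974]
0.26557387539059574 [ 0.1073  0.3824 -0.7451] 14.0917 [ 0.5174 -0.2446  0.2597]
```

View pics/h_scene.png

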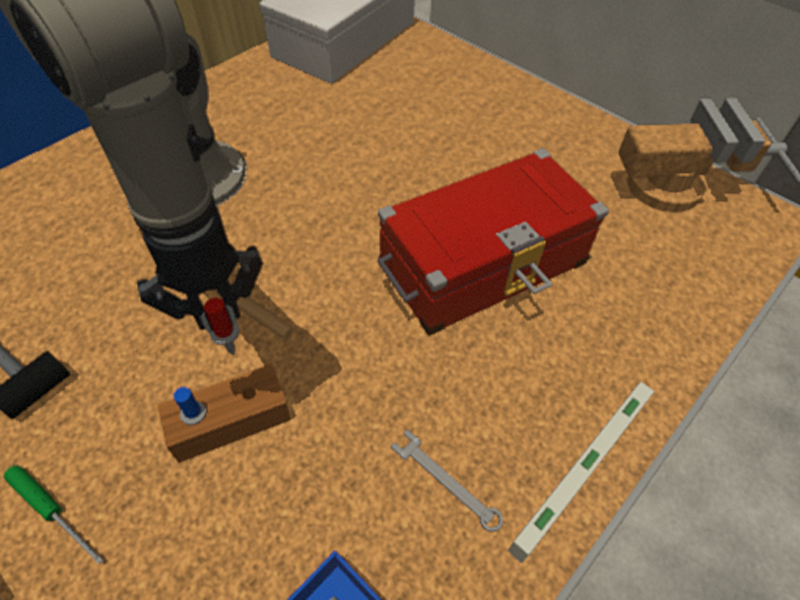

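View pics/h_wrist.png

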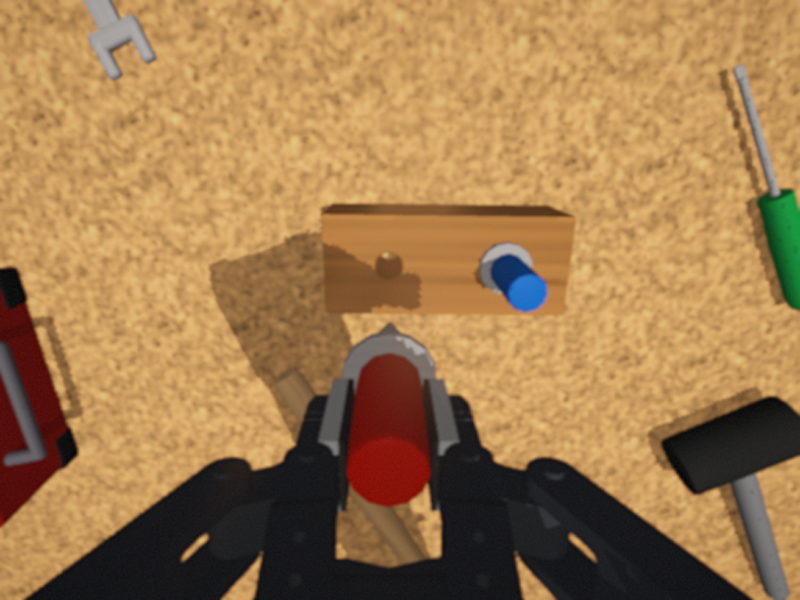

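The red pin is held upright and the blue pin is still in the rack. Now I'll carry it over the loop.

```bash
python3 - <<'E'
from h import *
np.set_printoptions(precision=4,suppress=True)
pos=np.array([.5174,-.2446,.2597]); print('exp tip',(wproj(pos+[0,0,-.091],pos,[180,0,-22])+.18)/.64,'exp top',(wproj(pos+[0,0,.019],pos,[180,0,-22])+.18)/.64)
R=[180,0,YAW]
robot.line_to([.5174,-.2446,.285],velocity=.2)
robot.line_to([.702,.192,.285],R,velocity=.25)
robot.line_to([.702,.192,.215],R,velocity=.15)
robot.pause(.3)
print(robot.current_tool_pos(),robot.current_eef_rot(),robot.current_contact_force(),robot.current_time_s())
save('scene','i_scene',(270,100,398,196)); save('top','i_top',(60,100,200,205)); save('wrist','i_wrist')
E
```

```text
exp tip [390.0115 324.2484] exp top [391.2311 475.9549]
[0.7023 0.1924 0.2162] [-179.9254   -0.0753  -17.4621] [ 0.4819  0.4325 -0.6718] 17.4333
```

View pics/i_scene.png

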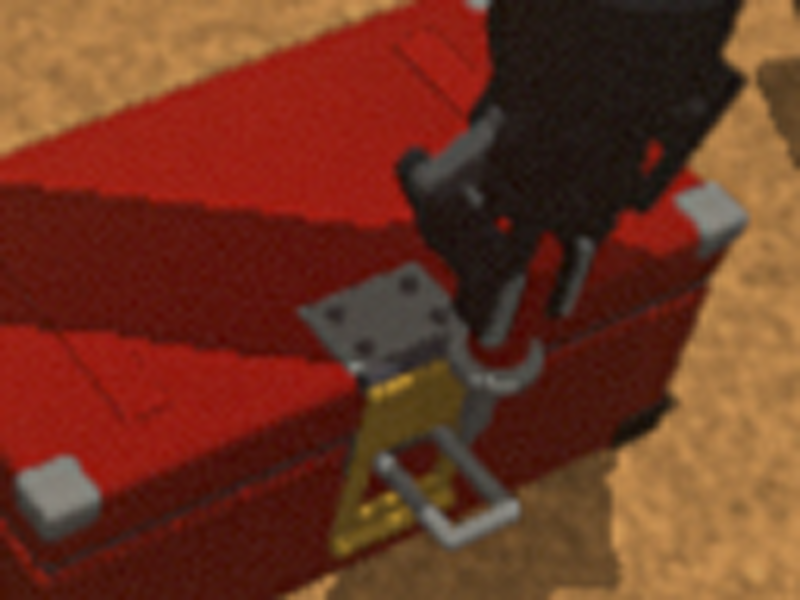

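View pics/i_wrist.png

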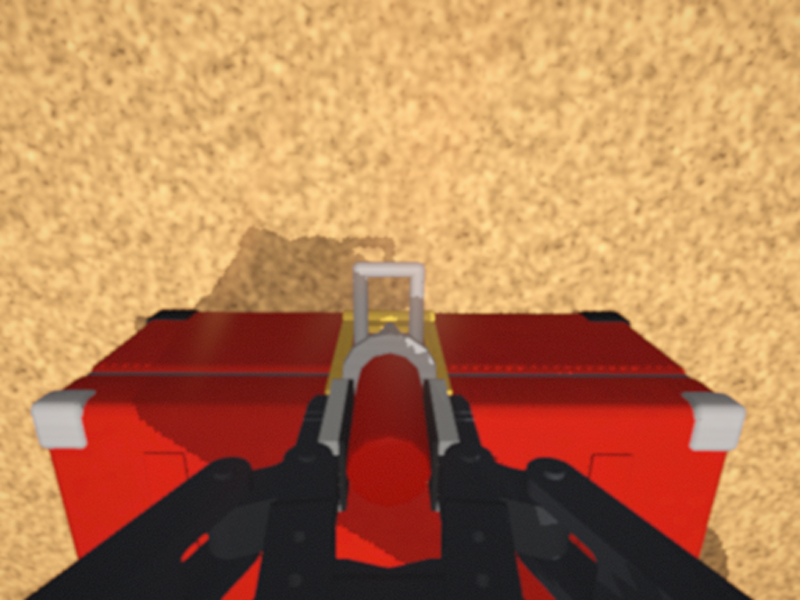

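View pics/i_top.png

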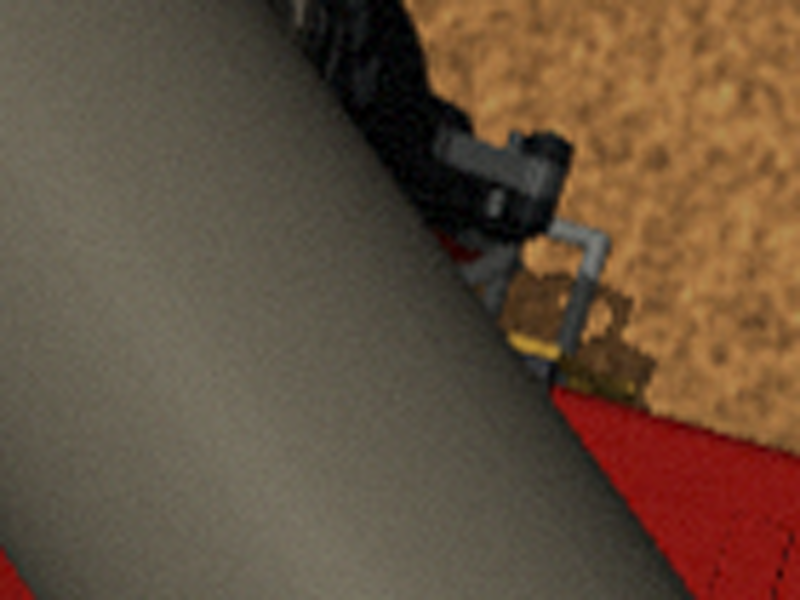

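In the wrist view the pin tip (390,328) lines up with the loop's mid-line (389), so I'll lower it with a force stop.

```bash
python3 - <<'E'
from h import *
np.set_printoptions(precision=4,suppress=True)
R=[180,0,YAW]
print(robot.line_to([.7025,.192,.165],R,velocity=.08,f_stop=8),robot.current_tool_pos(),robot.current_contact_force())
save('scene','j_scene',(270,100,398,196))
print(robot.line_to([.7025,.192,.138],R,velocity=.04,f_stop=8),robot.current_tool_pos(),robot.current_contact_force(),robot.current_time_s())
save('scene','j2_scene',(270,100,398,196)); save('wrist','j_wrist')
E
```

```text
False [0.7027 0.1921 0.1653] [ 0.0771 -0.9187 -1.5284]
True [0.7023 0.1917 0.1411] [-0.6975  0.5157  3.9512] 18.9917
```

View pics/j2_scene.png

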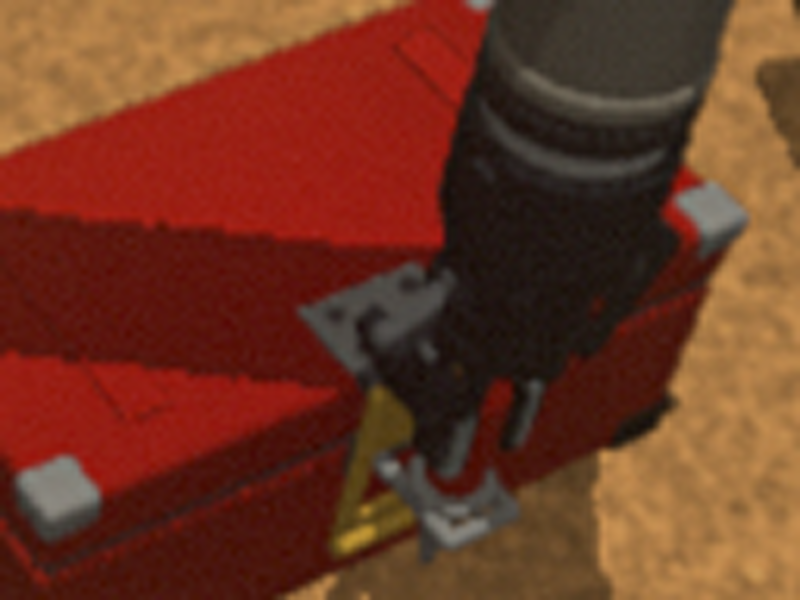

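View pics/j_wrist.png

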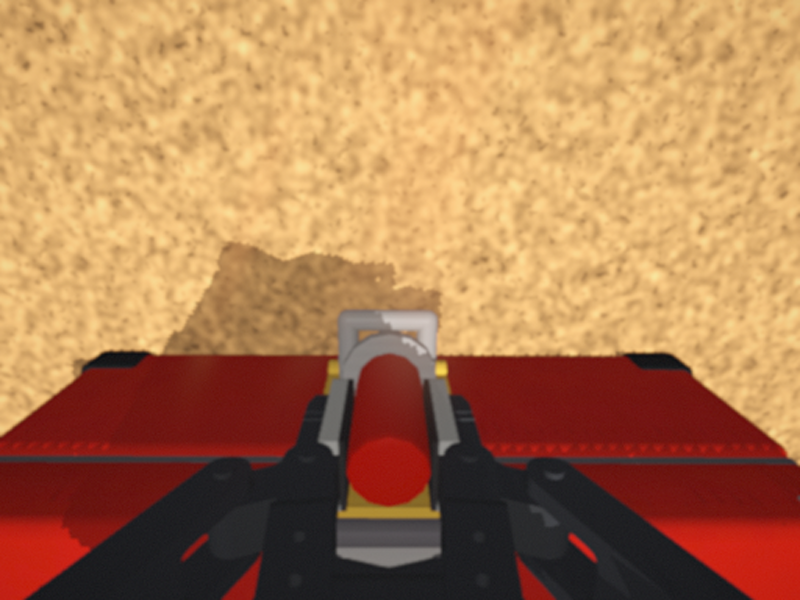

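The collar rests on the U's bars at TCP z 0.141, where I expected 0.140. Releasing now.

```bash
python3 - <<'E'
from h import *
np.set_printoptions(precision=4,suppress=True)
R=[180,0,YAW]
fingers.gripper_to(0.6); robot.pause(.2)
p=robot.current_tool_pos()
robot.line_to([p[0],p[1],.25],R,velocity=.12)
save('wrist','k_wrist')
robot.line_to([p[0]-.1,p[1]-.25,.30],R,velocity=.25)
robot.pause(.3)
save('scene','k_scene',(230,60,430,210)); save('top','k_top')
for l in ['pin_red','pin_blue']: print(l,[(d['p'],d['rect']) for d in recognise(l,'top')])
L=np.array([.7025,.192,.095])
print(proj('top',L+[0,0,.064]),proj('top',L+[0,0,-.046]),robot.current_contact_force(),robot.current_time_s())
E
```

```text
pin_red [(0.74, [150.8, 147.1, 19.2, 21.5])]
pin_blue [(0.74, [418.6, 251.3, 26.0, 23.1])]
[144.9191 139.6604] [160.9871 151.8985] [-0.3564 -0.2309  0.0799] 22.5417
```

View pics/k_wrist.png

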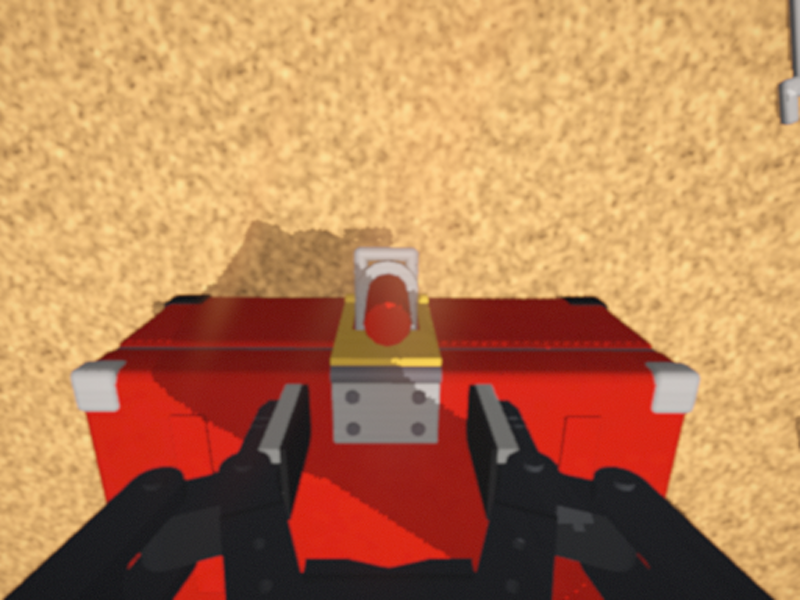

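View pics/k_scene.png

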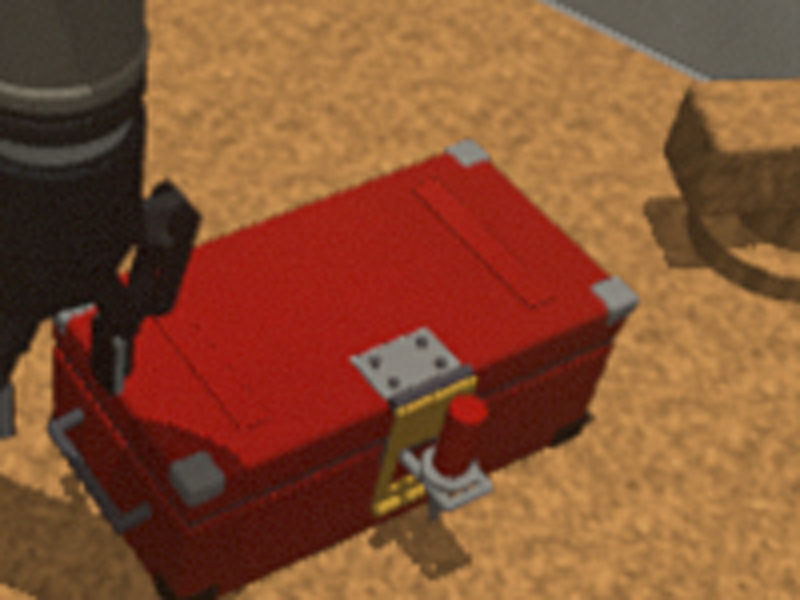

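View pics/k_top.png

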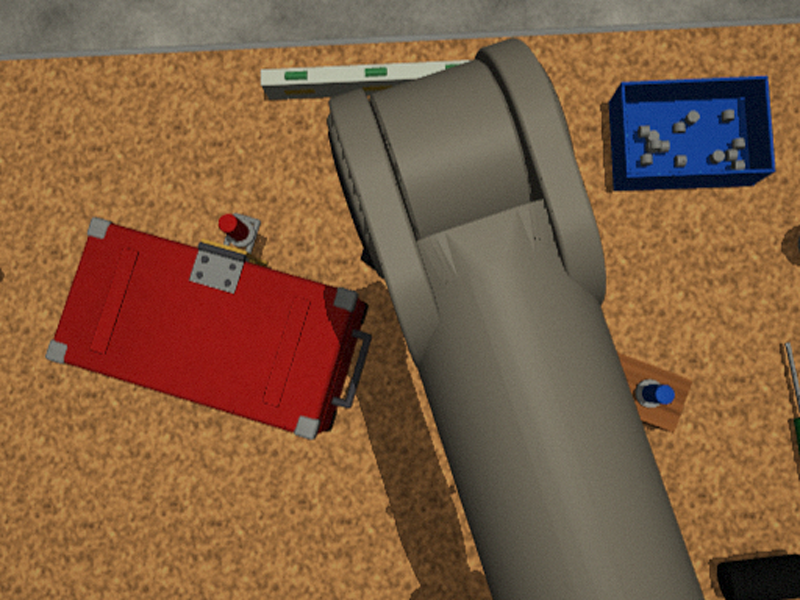

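The pin stands in the loop: its top is at (230,222) in the top view, against a predicted (226,218). The hasp is down, the blue pin hasn't moved and the gripper is clear. Handing in.

```bash
python3 -c "
from station import workorder,robot
workorder.close_job(); print(robot.current_time_s())"
```

```text
the job is handed in; nothing more can be done
the job is handed in; nothing more can be done
```

The chest is fastened, and I handed the job in at about 22.5 s of the 56 s allowed; no verdict was reported.

- **Hasp:** I pushed it past upright with the closed fingers. It swung down and hung closed, with the staple through its slot.
- **Red pin:** I took it from the rack and lowered it through the loop. The force stop tripped at TCP height 0.141 m, against 0.140 m expected for the collar seated. I then let go and backed off.

**Last checks:**
- **Red pin in the pictures:** it stands upright in the loop, with its top about 6 px (in the enlarged top view) from where I predicted. That fits an offset or lean of a few millimetres.
- **Hasp:** it was still down.
- **Blue pin:** it was in its hole, within about 1 px of its first detection.
- **Contact:** the gripper was clear and the force reading was below 0.5 N.
- **Disagreement:** my two measurements of the loop point differed by about 4 mm out from the chest front, so I aimed between them.

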